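# Clip the gel cassette shut

## Task

One of the two glass gel cassettes standing on the lab bench has no clip on it yet. Squeeze the larger of the two loose spring clips open, set it over the middle of that cassette's top edge, in line with the edge and well down over it, and let it close so that it holds both plates and stays upright. Leave the smaller clip where it stands.

Things in the scene. Friction and masses are not known exactly. Their poses are not given: they have to be found in the camera images.
- clip_centre (a point): Larger loose spring clip, at its hinge pin: steel, dark rubber pads, 110 g, 98 mm tall, 50 mm wide along x (the pin). Stands on its jaws, handles up (z); this point is 50 mm above its underside. Handles (40 mm wide) rise 5 to 48 mm above this point, splayed: 47 mm over their outsides at 36 mm up, 54 mm at the top. Jaws reach 50 mm down, 30 mm thick when shut, and open along y.
- clip_jaw (a joint): Opening of each jaw of the larger clip, rad: 0 shut, 0.28 fully open, 0.1 on the cassette. Sprung shut. Pinching the handles along y, 30 to 40 mm above the pin, opens both jaws alike; about 8 N brings them to their stop (40 N does no harm): handles parallel, 28 mm over outsides, 28 mm clear between pads (lowest 18 mm of the jaws), 56 mm over the jaws. Space up to 4 mm below the pin is free.
- cassette_top (a point): Middle of the top edge of the cassette without a clip: a white ceramic and a clear glass plate face to face, together 10 mm thick (y) and 120 mm long (x, along the edge), upright in a fixed grey stand with a post at each end. Edge level, 110 mm above the bench; posts 118 mm apart, ending 34 mm below the edge. z up. The other cassette, alike, already carries a clip.
- small_clip_centre (a point): Centre of the smaller loose spring clip, to be left alone: same shape and material, 28 mm wide, 59 mm tall, standing on its jaws, this point 30 mm above its underside.
There are look-alikes about, which are no part of the job. What is shaped like the part that bears cassette_top but blue or purple is not meant.

How it is judged:
By the outcome, as a careful person would: the job done as asked, in the order asked, and still so for the second after the job is handed in, with the robot touching nothing.
It also fails if it takes over 35 s, if anything falls off the work surface, if the arm or the gripper's body presses on something with over 40 N, if the wrist force passes 120 N, or if a joint passes its speed limit or range.

## Robot

A 6-joint arm with a two-finger parallel gripper is mounted at the origin on the work surface. World frame = base frame: x ahead of the robot, y to its left, z up, the work surface at z = 0. Lengths are in m, angles in rad, forces in N, time in s.
With the tool pointing down it reaches from about 0.35 to 0.775 m from the base axis. Payload 5.5 kg.
Tool frame: the origin (TCP) lies midway between the tips of the shut fingers; the grasp point (between the pads) lies env.tcp_to_grasp behind it (env.tcp_to_grasp is the distance from the TCP to the grasp point, in m); z points along the fingers, y is the direction in which the jaws open and shut (so a half turn about z gives the same grasp; the last joint's range is limited). The gripper opens to 85 mm and grips with 20 to 120 N. Pads are 22 mm wide; open, the fingers measure 114 mm over their backs; the gripper's body (76 mm by 85 mm) begins 54 mm behind the grasp point. The pads swing forward as they close: fully open they stand 13 mm farther back than shut.
Start: joints at [-1.33, 0.313, 0.046, 1.304, 0, 1.431], TCP at [0.214, -0.534, 0.231] pointing down, gripper open.
Joint ranges: [-2.76, 2.76], [-0.86, 1.69], [-1.03, 1.26], [-2.2, 2.34], [-1.47, 1.5], [-3.14, 3.14]. Speed limits (rad/s): [2.57, 2.57, 3.14, 3.14, 3.14, 3.14].

## Interface

Orientations are given as a unit quaternion [w, x, y, z].
In Python, from workcell import env gives the robot as it stands.
- The arm moves only by the shell command python3 -m handwheel 'ROWS' [OPENING] [FORCE]. ROWS is JSON, a list of rows, each an object of numbers: "dx", "dy", "dz": the shift along the tool's x, y, z normalised to -1 to 1, where 1 is 20 mm; "roll": the turn about the tool's z normalised to -1 to 1, where 1 is 6 degrees. In form: [{"dx": .., "dy": .., "dz": .., "roll": ..}, ...]. A call has 1 to 8 rows; each row shifts and turns the commanded pose from where the row before left it, along the tool's axes as they then stand; what a row does not reach is not made up. A row lasts 1/12 s, in which the tool goes at most 41.7 mm and 7.16 degrees, less where a joint would pass 70% of its speed; a pose out of reach is approached as far as the arm can. A call with a number of a shift or a turn outside -1 to 1 is refused whole. A call with a gripper value outside its range is refused whole. OPENING is the closure in counts, from 0 (fully open) to 255 (shut), set as the call begins (- or left out, the last holds). The fingers move at their own pace and stop on an object; FORCE is the grip in N (left out, the last holds). Time passes only in rows, so rows that do not move let the fingers close. It gives the time, the measured TCP pose, the force and the opening at its end, in the units of the state.
- env.get_state(): the state, without advancing time (a new reading comes with each control period).
- env.read_camera(name): name is "scene" or "top" or "wrist"; returns the picture (384x512x3 uint8, blue, green, red); there is no depth.
- env.calibration(name): a dict with "fx", "fy", "cx", "cy" (pixels), "R" (3x3) and "t" (3): a world point X has camera coordinates R X + t. Camera axes: x right, y down, z forward; pixel columns grow to the right and rows downward; lengths in m; the calibration is good to about 2 mm. A picture is of the moment at which its call begins: read the wrist's pose just before it. calibration takes no time and is no camera call; for the wrist camera it gives the pose at the moment of the call.
- env.hand_in(): hands the job in, once; it reports no verdict.
The state is a dict: "clock": time; "joint_pos": joint angles; "qvel": joint speeds; "tau": joint torques, N m; "tcp_pos": TCP position; "orientation": TCP orientation; "wrist_force": force on the tool from outside, world axes, zero at the start; "ft_torque": the same for the moment, N m; "finger_gap": finger opening in m.
Only numpy, scipy, OpenCV 4.12 (cv2) and the standard library are available. Lean on these libraries where they do the work, as an engineer would, in place of code of your own. Each camera call takes 0.05 s, during which the arm holds its last target.

## Working session

There is one attempt and no reset: what is moved stays moved. The work goes in short steps, Python scripts to look and compute and a shell command to move; the robot and the scene stay as the last step left them, time stands still between calls to the robot, and variables do not carry over. Pictures are saved under pics/ and viewed, and the job is handed in when it is done.

```bash
mkdir -p pics; ls; python3 - <<'E'
from workcell import env
import cv2
print(env.get_state()); print(env.tcp_to_grasp)
for n in ["scene","top","wrist"]:
    c=env.calibration(n); print(n,c)
    cv2.imwrite(f"pics/{n}0.png",env.read_camera(n))
E
```

```text
pics
{'clock': 0.0, 'joint_pos': array([-1.32962217e+00,  3.13980843e-01,  4.49689272e-02,  1.30358585e+00,
       -2.18541271e-05,  1.43120964e+00]), 'qvel': array([ 0.00152303, -0.00057969, -0.00060056,  0.00057027,  0.00048323,
       -0.00059235]), 'tau': array([-1.01956930e-04, -4.80625927e+01,  2.98534673e+01,  1.92697509e-02,
       -1.49789835e-04, -2.50754425e-06]), 'tcp_pos': array([ 0.21355434, -0.53332219,  0.23041588]), 'orientation': array([-8.99000656e-04,  9.81931917e-01,  1.89232393e-01, -5.66440823e-05]), 'wrist_force': array([ 0.16292158,  0.10596174, -0.26591486]), 'ft_torque': array([-0.02596939,  0.01712287, -0.01146122]), 'finger_gap': 0.08572102544644235}
0.0187
scene {'fx': 461.96965986830133, 'fy': 461.96965986830133, 'cx': 258.2222873217677, 'cy': 193.65402435878383, 'R': array([[-0.7913337 ,  0.61125645,  0.01251127],
       [ 0.49842288,  0.65684012, -0.56580534],
       [-0.35407007, -0.44150493, -0.82444392]]), 't': array([ 0.44991421, -0.28699419,  1.25607556])}
top {'fx': 479.57317758930145, 'fy': 479.57317758930145, 'cx': 264.35631712747113, 'cy': 193.01405856072606, 'R': array([[ 0.02829942, -0.99921347,  0.02777742],
       [-0.99086223, -0.03170733, -0.13109802],
       [ 0.13187566, -0.0238136 , -0.99098018]]), 't': array([-0.00589748,  0.63491434,  1.28295645])}
wrist {'fx': 325.4791152646842, 'fy': 325.4791152646842, 'cx': 257.9004274769258, 'cy': 189.0408365631036, 'R': array([[ 0.37256201, -0.92800517, -0.00199015],
       [-0.89323049, -0.35918111,  0.2704223 ],
       [-0.25166811, -0.09897141, -0.96273975]]), 't': array([-0.57521293, -0.0376601 ,  0.37796315])}
```

View pics/scene0.png

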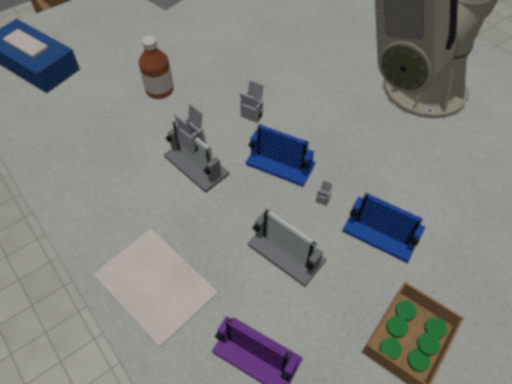

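View pics/top0.png

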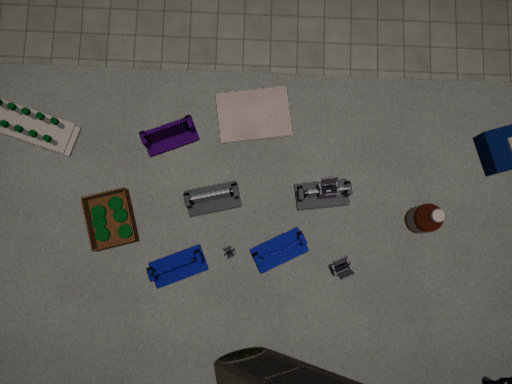

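View pics/wrist0.png

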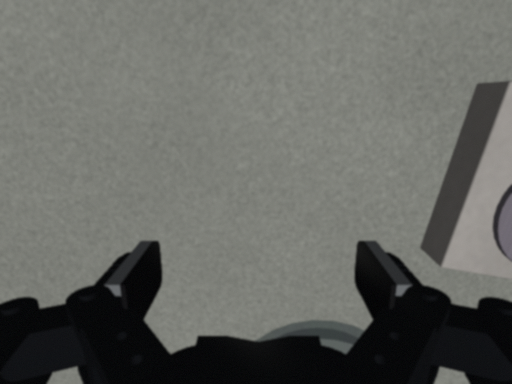

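The scene shows the loose large clip at scene (252,103) / top (342,267), and the small clip at scene (324,193) / top (229,252). The bare cassette in its grey stand is at scene (287,240) / top (212,195), and the already clipped one at scene (195,145) / top (323,190). The look-alikes are the blue stands at scene (281,153) and (385,225) and the purple one at (257,352). I'll enlarge my two picks.

```bash
python3 - <<'E'
import cv2,numpy as np
s=cv2.imread("pics/scene0.png");t=cv2.imread("pics/top0.png")
def crop(im,x,y,w,h,k): return cv2.resize(im[y:y+h,x:x+w],None,fx=k,fy=k,interpolation=cv2.INTER_CUBIC)
a=crop(s,232,78,40,50,7.5) ; b=crop(s,240,200,90,90,4)
c=crop(t,322,248,40,40,7.5) ; d=crop(t,177,172,70,50,5.0)
W=np.zeros((680,660,3),np.uint8)
W[:375,:300]=a; W[:360,300:660]=b; W[380:680,:300]=c; W[380:630,305:655]=d
W=W[:600] if False else W
cv2.imwrite("pics/crop0.png",cv2.resize(W,None,fx=.88,fy=.88))
E
```

```text
(no output)
```

View pics/crop0.png

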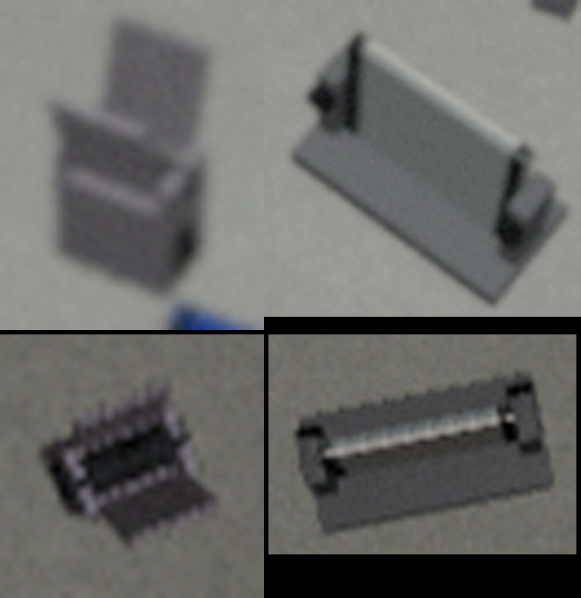

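```bash
cat > h.py <<'E'
import numpy as np
from workcell import env
def ray(c,u,v):
    R=np.array(c["R"]);t=np.array(c["t"])
    d=R.T@np.array([(u-c["cx"])/c["fx"],(v-c["cy"])/c["fy"],1.]); return -R.T@t,d
def atz(c,u,v,z):
    o,d=ray(c,u,v); return o+d*(z-o[2])/d[2]
def proj(c,X):
    p=np.array(c["R"])@np.array(X,float).reshape(3)+np.array(c["t"]); return np.array([c["fx"]*p[0]/p[2]+c["cx"],c["fy"]*p[1]/p[2]+c["cy"]])
E
python3 - <<'E'
from h import *
np.set_printoptions(precision=4,suppress=True)
s=env.calibration("scene");t=env.calibration("top")
T=lambda x,y:(322+x/6.6,248+(y-334)/6.6)
S=lambda x,y:(232+x/6.6,78+y/6.6)
for nm,f,c,ps in(("top",T,t,[(72,425),(165,383),(130,545),(215,497)]),("scene",S,s,[(118,22),(207,52),(55,103),(150,140)])):
    P=[atz(c,*f(*p),.098) for p in ps]; print(nm,P,np.mean(P,0))
for c,ps in((t,[(189.9,199.5),(229.6,192)]),(s,[(267.8,211.4),(313.3,243.2)])):
    P=[atz(c,*p,.110) for p in ps]; print(P,np.mean(P,0),np.linalg.norm(P[0]-P[1]))
print("small",atz(t,229,252,.03),atz(s,324,193,.03))
E
```

```text
top [array([ 0.4524, -0.1691,  0.098 ]), array([ 0.4699, -0.2059,  0.098 ]), array([ 0.4063, -0.1924,  0.098 ]), array([ 0.4259, -0.226 ,  0.098 ])] [ 0.4386 -0.1984  0.098 ]
scene [array([ 0.4275, -0.2177,  0.098 ]), array([ 0.4112, -0.1855,  0.098 ]), array([ 0.4712, -0.1974,  0.098 ]), array([ 0.4553, -0.162 ,  0.098 ])] [ 0.4413 -0.1907  0.098 ]
[array([0.6025, 0.2082, 0.11  ]), array([0.6255, 0.1058, 0.11  ])] [0.614 0.157 0.11 ] 0.10493228613486506
[array([0.6292, 0.1066, 0.11  ]), array([0.6052, 0.2124, 0.11  ])] [0.6172 0.1595 0.11  ] 0.1084853757990937
small [0.4705 0.1051 0.03  ] [0.4674 0.1059 0.03  ]
```

```bash
R='{"roll":-1}'; python3 -m handwheel '[{"roll":-1},{"roll":-1},{"roll":-1},{"roll":-1},{"roll":-1},{"roll":-1},{"roll":-1},{"roll":-1}]' 0 40
python3 -m handwheel '[{"roll":-1},{"roll":-1},{"roll":-1},{"roll":-1},{"roll":-1},{"roll":-1},{"roll":-1},{"roll":-1}]'
cat >> h.py <<'E'
from scipy.spatial.transform import Rotation as Ro
def pose():
    s=env.get_state(); q=s["orientation"]; return s,np.array(s["tcp_pos"]),Ro.from_quat([q[1],q[2],q[3],q[0]]).as_matrix()
def need(target,yaw=None):
    s,p,R=pose(); ps=np.degrees(np.arctan2(R[1,0],R[0,0]))
    d=R.T@(np.array(target)-p)
    print("clock %.2f gap %.4f"%(s["clock"],s["finger_gap"]),"tcp",p.round(4),"yaw %.2f"%ps,"z",R[:,2].round(3),"F",np.round(s["wrist_force"],1))
    print("need units dx,dy,dz:",(d/.02).round(3), "roll units:", None if yaw is None else round(-(yaw-ps)/6,3))
E
python3 - <<'E'
from h import *
need([.44,-.195,.25],118)
E
```

```text
clock 0.15 gap 0.0854 tcp [ 0.2136 -0.5334  0.2306] yaw 21.82 z [-0.     0.001 -1.   ] F [ 0.9 -0.6  0.4]
need units dx,dy,dz: [ 16.798 -11.505  -0.95 ] roll units: -16.031invalid input at $[0]: expected keys dx, dy, dz, roll
invalid input at $[0]: expected keys dx, dy, dz, roll
```

```bash
python3 -m handwheel '[{"dx":1,"dy":-0.7,"dz":-0.1,"roll":-1},{"dx":1,"dy":-0.6,"dz":-0.1,"roll":-1},{"dx":1,"dy":-0.5,"dz":-0.1,"roll":-1},{"dx":1,"dy":-0.4,"dz":-0.1,"roll":-1},{"dx":1,"dy":-0.3,"dz":-0.1,"roll":-1},{"dx":1,"dy":-0.2,"dz":-0.1,"roll":-1},{"dx":1,"dy":-0.1,"dz":-0.1,"roll":-1},{"dx":1,"dy":0,"dz":-0.1,"roll":-1}]' 0 40
python3 -m handwheel '[{"dx":1,"dy":0.1,"dz":0,"roll":-1},{"dx":1,"dy":0.2,"dz":0,"roll":-1},{"dx":1,"dy":0.3,"dz":0,"roll":-1},{"dx":1,"dy":0.4,"dz":0,"roll":-1},{"dx":1,"dy":0.5,"dz":0,"roll":-1},{"dx":1,"dy":0.6,"dz":0,"roll":-1},{"dx":1,"dy":0.7,"dz":0,"roll":-1},{"dx":1,"dy":0.8,"dz":0,"roll":-1}]'
python3 - <<'E'
from h import *
need([.44,-.195,.25],118)
E
```

```text
clock: 0.82
tcp_pos: [0.2973, -0.3813, 0.2472]
orientation: [-0.0, 0.819, 0.574, 0.0]
wrist_force: [0.3, 0.6, 0.2]
finger_gap: 0.0853
clock: 1.48
tcp_pos: [0.3648, -0.2164, 0.2471]
orientation: [-0.0, 0.514, 0.858, -0.0]
wrist_force: [0.7, -0.1, -0.4]
finger_gap: 0.0857
clock 1.48 gap 0.0857 tcp [ 0.3648 -0.2164  0.2471] yaw 118.09 z [-0.  0. -1.] F [ 0.7 -0.1 -0.4]
need units dx,dy,dz: [-0.827  3.819 -0.147] roll units: 0.015
```

```bash
python3 -m handwheel '[{"dx":-0.2,"dy":0.95,"dz":0,"roll":0},{"dx":-0.2,"dy":0.95,"dz":0,"roll":0},{"dx":-0.2,"dy":0.95,"dz":0,"roll":0},{"dx":-0.2,"dy":0.95,"dz":0,"roll":0},{"dx":0,"dy":0,"dz":0,"roll":0},{"dx":0,"dy":0,"dz":0,"roll":0}]'
python3 - <<'E'
from h import *
import cv2
need([.44,-.195,.25],118)
cv2.imwrite("pics/w1.png",env.read_camera("wrist"))
c=env.calibration("wrist"); print(-np.array(c["R"]).T@c["t"]); import pickle; pickle.dump(c,open("w1.pkl","wb"))
E
```

```text
clock: 1.98
tcp_pos: [0.4396, -0.1956, 0.2468]
orientation: [-0.001, 0.516, 0.857, -0.0]
wrist_force: [0.5, -0.1, -0.5]
finger_gap: 0.0854
clock 1.98 gap 0.0854 tcp [ 0.4396 -0.1956  0.2468] yaw 117.91 z [-0.001  0.    -1.   ] F [ 0.5 -0.1 -0.5]
need units dx,dy,dz: [ 0.016  0.031 -0.161] roll units: -0.015
[ 0.40564193 -0.13700273  0.38933353]
```

View pics/w1.png

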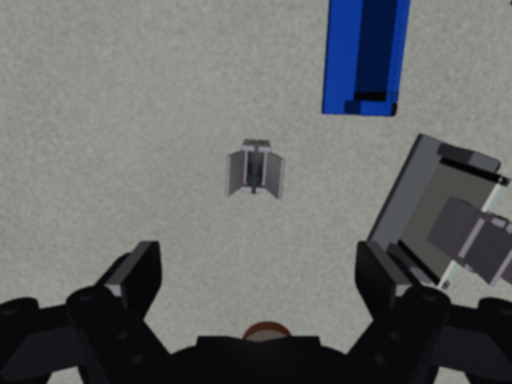

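```bash
python3 - <<'E'
import cv2
im=cv2.imread("pics/w1.png"); cv2.imwrite("pics/w1c.png",cv2.resize(im[125:215,205:305],None,fx=6,fy=6,interpolation=cv2.INTER_CUBIC))
E
```

```text
(no output)
```

View pics/w1c.png

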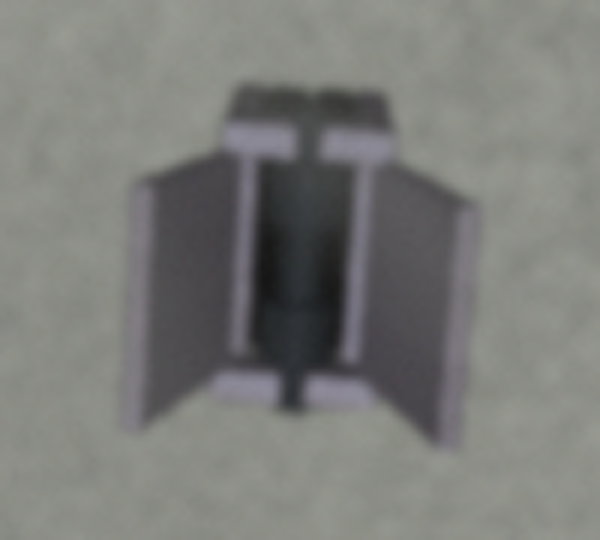

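```bash
python3 - <<'E'
from h import *
import pickle
np.set_printoptions(precision=4,suppress=True)
c=pickle.load(open("w1.pkl","rb"))
f=lambda x,y:(205+x/6,125+y/6)
P=[atz(c,*f(*p),.098) for p in [(134,180),(126,432),(480,203),(457,450)]]
print(P,np.mean(P,0))
for a,b in((0,1),(2,3),(0,2),(1,3)):
    d=P[a]-P[b]; print(np.linalg.norm(d),np.degrees(np.arctan2(d[1],d[0])))
m=np.mean(P,0); m[2]=.11
need(m)
for n in("scene","top"): print(n,proj(env.calibration(n),[m[0],m[1],.098]))
# jaws shoulder tops z~? 
Q=[atz(c,*f(*p),.055) for p in [(222,130),(395,140),(210,385),(372,390)]]
print(np.mean(Q,0))
E
```

```text
[array([ 0.4042, -0.1938,  0.098 ]), array([ 0.4208, -0.2299,  0.098 ]), array([ 0.4519, -0.1725,  0.098 ]), array([ 0.4678, -0.2083,  0.098 ])] [ 0.4362 -0.2011  0.098 ]
0.039719156478615986 114.66912931424046
0.03918223352009669 113.93684391764155
0.05226914945008046 -155.91541110451885
0.0517656634267367 -155.32326190888267
clock 2.03 gap 0.0853 tcp [ 0.439  -0.1957  0.2468] yaw 117.86 z [-0.001  0.001 -1.   ] F [-0.6 -0.4 -0.6]
need units dx,dy,dz: [-0.181 -0.244  6.842] roll units: None
scene [251.1678  86.5898]
top [345.0994 268.43  ]
[ 0.4361 -0.2018  0.055 ]
```

```bash
python3 -m handwheel '[{"dx":-0.18,"dy":-0.24,"dz":0,"roll":0.6},{"dx":0,"dy":0,"dz":1,"roll":0},{"dx":0,"dy":0,"dz":1,"roll":0},{"dx":0,"dy":0,"dz":1,"roll":0},{"dx":0,"dy":0,"dz":1,"roll":0},{"dx":0,"dy":0,"dz":0,"roll":0}]' >/dev/null
python3 - <<'E'
from h import *
import cv2
need([.4362,-.2013,.064],114.3)
cv2.imwrite("pics/w2.png",env.read_camera("wrist"))
E
```

```text
clock 2.53 gap 0.0853 tcp [ 0.4336 -0.2003  0.1638] yaw 114.14 z [-0.006  0.004 -1.   ] F [-1.2 -0.1  0.9]
need units dx,dy,dz: [-0.126  0.116  4.99 ] roll units: -0.027
```

View pics/w2.png

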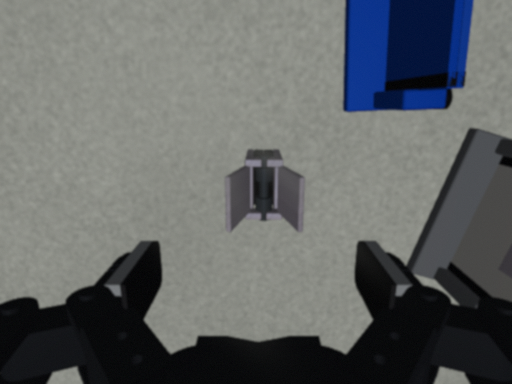

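```bash
python3 -m handwheel '[{"dx":0,"dy":0,"dz":0,"roll":0},{"dx":0,"dy":0,"dz":0,"roll":0}]' >/dev/null
python3 - <<'E'
from h import *
import cv2
need([.4362,-.2013,.064],114.3)
im=env.read_camera("wrist");c=env.calibration("wrist")
print(proj(c,[.4362,-.2013,.098]), proj(c,[.4362,-.2013,.05]))
cv2.imwrite("pics/w3.png",cv2.resize(im[130:250,190:330],None,fx=5,fy=5,interpolation=cv2.INTER_CUBIC))
E
```

```text
clock 2.75 gap 0.0853 tcp [ 0.4372 -0.2022  0.1688] yaw 114.18 z [ 0.002 -0.001 -1.   ] F [-0.2  0.3  0.4]
need units dx,dy,dz: [ 0.07  -0.033  5.238] roll units: -0.019
[259.67814738 197.7659068 ] [259.30726747 180.47344197]
```

View pics/w3.png

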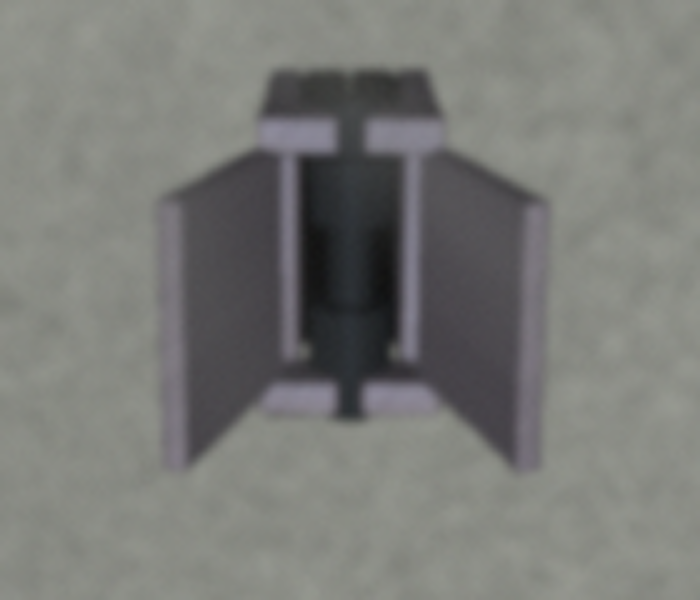

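The clip now sits square between the fingers, with its handle centre at about (260,197). That matches the projected estimate of (259.7,197.8), so I'll descend and pinch.

```bash
python3 -m handwheel '[{"dx":0.07,"dy":-0.03,"dz":0.9,"roll":0},{"dx":0,"dy":0,"dz":0.9,"roll":0},{"dx":0,"dy":0,"dz":0.9,"roll":0},{"dx":0,"dy":0,"dz":0.9,"roll":0},{"dx":0,"dy":0,"dz":0.9,"roll":0},{"dx":0,"dy":0,"dz":0.7,"roll":0},{"dx":0,"dy":0,"dz":0,"roll":0},{"dx":0,"dy":0,"dz":0,"roll":0}]'
python3 - <<'E'
from h import *
import cv2
need([.4362,-.2013,.064],114.3)
cv2.imwrite("pics/w4.png",env.read_camera("wrist"))
E
```

```text
clock: 3.47
tcp_pos: [0.4358, -0.2005, 0.0638]
orientation: [-0.0, 0.543, 0.84, -0.0]
wrist_force: [0.4, -0.3, -0.3]
finger_gap: 0.0855
clock 3.47 gap 0.0855 tcp [ 0.4358 -0.2005  0.0638] yaw 114.22 z [-0. -0. -1.] F [ 0.4 -0.3 -0.3]
need units dx,dy,dz: [-0.043  0.003 -0.012] roll units: -0.014
```

View pics/w4.png

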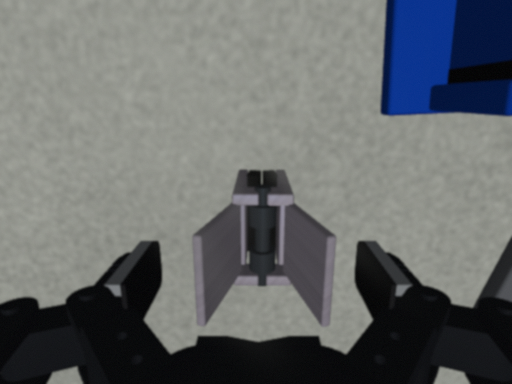

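```bash
python3 - <<'E'
from h import *
c=env.calibration("wrist");s,p,R=pose()
for d in(-.01,0,.01):
  print(proj(c,p+R@np.array([0,d,-(.098-p[2])])), proj(c,p+R@np.array([0,d,-.02])))
E
```

```text
[236.78972112 283.17179587] [238.82257461 265.33703727]
[263.24846966 283.19593234] [262.73702019 265.35908941]
[289.70644139 283.2200681 ] [286.65083116 265.38114097]
```

```bash
python3 -m handwheel '[{"dx":-0.04,"dy":0.1,"dz":0,"roll":0},{"dx":0,"dy":0,"dz":0,"roll":0},{"dx":0,"dy":0,"dz":0,"roll":0}]'
python3 -m handwheel '[{"dx":0,"dy":0,"dz":0,"roll":0},{"dx":0,"dy":0,"dz":0,"roll":0},{"dx":0,"dy":0,"dz":0,"roll":0},{"dx":0,"dy":0,"dz":0,"roll":0},{"dx":0,"dy":0,"dz":0,"roll":0},{"dx":0,"dy":0,"dz":0,"roll":0},{"dx":0,"dy":0,"dz":0,"roll":0},{"dx":0,"dy":0,"dz":0,"roll":0}]' 255 35
python3 -m handwheel '[{"dx":0,"dy":0,"dz":0,"roll":0},{"dx":0,"dy":0,"dz":0,"roll":0},{"dx":0,"dy":0,"dz":0,"roll":0},{"dx":0,"dy":0,"dz":0,"roll":0}]'
python3 - <<'E'
from h import *
import cv2
need([.4362,-.2013,.064],114.3)
cv2.imwrite("pics/w5.png",env.read_camera("wrist"))
E
```

```text
clock: 3.77
tcp_pos: [0.4387, -0.2009, 0.0644]
orientation: [0.001, 0.543, 0.84, -0.0]
wrist_force: [-0.0, -1.0, 0.4]
finger_gap: 0.0852
clock: 4.43
tcp_pos: [0.4403, -0.2014, 0.0653]
orientation: [0.003, 0.543, 0.84, 0.001]
wrist_force: [2.1, 1.4, 9.5]
finger_gap: 0.0267
clock: 4.77
tcp_pos: [0.4403, -0.2014, 0.0653]
orientation: [0.003, 0.543, 0.84, 0.001]
wrist_force: [2.3, 1.6, 9.9]
finger_gap: 0.0263
clock 4.77 gap 0.0263 tcp [ 0.4403 -0.2014  0.0653] yaw 114.24 z [ 0.005 -0.002 -1.   ] F [2.3 1.6 9.9]
need units dx,dy,dz: [ 0.088 -0.186  0.064] roll units: -0.011
```

View pics/w5.png

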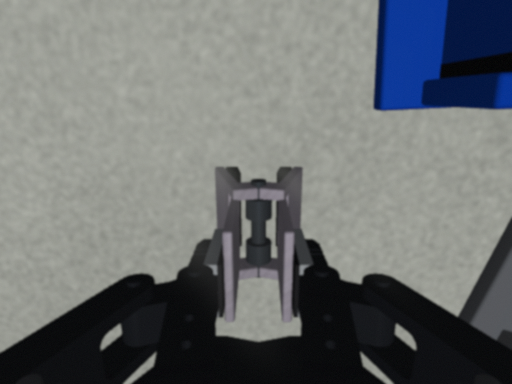

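```bash
python3 -m handwheel '[{"dx":0,"dy":0,"dz":-0.3,"roll":0},{"dx":0,"dy":0,"dz":-0.7,"roll":0},{"dx":0,"dy":0,"dz":-1,"roll":0},{"dx":0,"dy":0,"dz":-1,"roll":0},{"dx":0,"dy":0,"dz":-1,"roll":0},{"dx":0,"dy":0,"dz":-1,"roll":0},{"dx":0,"dy":0,"dz":-1,"roll":0},{"dx":0,"dy":0,"dz":-1,"roll":0}]'
python3 -m handwheel '[{"dx":0,"dy":0,"dz":-1,"roll":0},{"dx":0,"dy":0,"dz":-1,"roll":0},{"dx":0,"dy":0,"dz":-0.5,"roll":0},{"dx":0,"dy":0,"dz":0,"roll":0}]'
python3 - <<'E'
from h import *
import cv2
need([.60,.09,.255],102.7)
cv2.imwrite("pics/w6.png",env.read_camera("wrist"))
cv2.imwrite("pics/s6.png",env.read_camera("scene"))
E
```

```text
clock: 5.48
tcp_pos: [0.4372, -0.2, 0.2041]
orientation: [-0.001, 0.543, 0.84, -0.0]
wrist_force: [1.1, -0.0, -0.8]
finger_gap: 0.0264
clock: 5.82
tcp_pos: [0.4387, -0.201, 0.2554]
orientation: [0.002, 0.543, 0.84, -0.0]
wrist_force: [0.7, 0.3, -1.1]
finger_gap: 0.0261
clock 5.82 gap 0.0261 tcp [ 0.4387 -0.201   0.2554] yaw 114.22 z [ 0.003 -0.002 -1.   ] F [ 0.7  0.3 -1.1]
need units dx,dy,dz: [9.9580e+00 1.3325e+01 1.2000e-02] roll units: 1.919
```

View pics/w6.png

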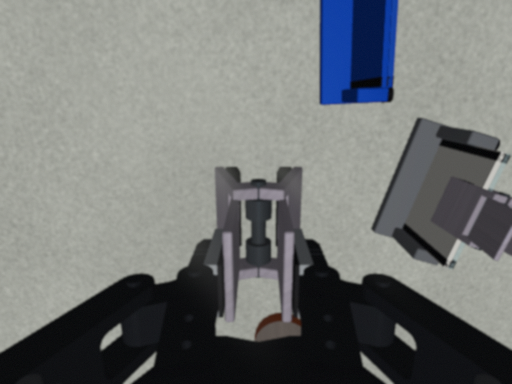

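View pics/s6.png

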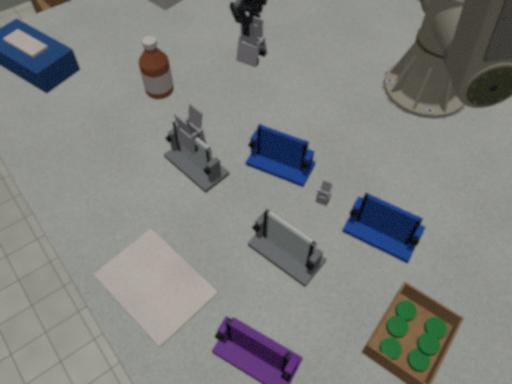

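```bash
python3 -m handwheel '[{"dx":0.4,"dy":0.5,"dz":0,"roll":0},{"dx":0.7,"dy":0.95,"dz":0,"roll":0},{"dx":0.75,"dy":1,"dz":0,"roll":0},{"dx":0.75,"dy":1,"dz":0,"roll":0},{"dx":0.75,"dy":1,"dz":0,"roll":0},{"dx":0.75,"dy":1,"dz":0,"roll":0},{"dx":0.75,"dy":1,"dz":0,"roll":0},{"dx":0.75,"dy":1,"dz":0,"roll":0}]'
python3 -m handwheel '[{"dx":0.75,"dy":1,"dz":0,"roll":0},{"dx":0.75,"dy":1,"dz":0,"roll":0},{"dx":0.75,"dy":1,"dz":0,"roll":0},{"dx":0.75,"dy":1,"dz":0,"roll":0.5},{"dx":0.7,"dy":0.9,"dz":0,"roll":0.7},{"dx":0.4,"dy":0.5,"dz":0,"roll":0.7},{"dx":0,"dy":0,"dz":0,"roll":0},{"dx":0,"dy":0,"dz":0,"roll":0}]'
python3 - <<'E'
from h import *
import cv2,pickle
need([.60,.09,.255],102.7)
cal=env.calibration("wrist"); pickle.dump(cal,open("w7.pkl","wb"))
im=env.read_camera("wrist");cv2.imwrite("pics/w7.png",im)
c2=env.calibration("wrist");print(np.abs(np.array(cal["t"])-c2["t"]).max())
E
```

```text
clock: 6.58
tcp_pos: [0.5272, -0.0357, 0.2512]
orientation: [-0.002, 0.543, 0.84, -0.001]
wrist_force: [0.4, -0.2, -0.4]
finger_gap: 0.0268
clock: 7.25
tcp_pos: [0.5942, 0.0811, 0.251]
orientation: [-0.001, 0.623, 0.783, -0.001]
wrist_force: [0.3, -1.1, -0.9]
finger_gap: 0.0265
clock 7.25 gap 0.0265 tcp [0.5942 0.0811 0.251 ] yaw 102.98 z [-0.004 -0.    -1.   ] F [ 0.3 -1.1 -0.9]
need units dx,dy,dz: [ 0.371  0.38  -0.2  ] roll units: 0.047
0.00017006625033105793
```

View pics/w7.png

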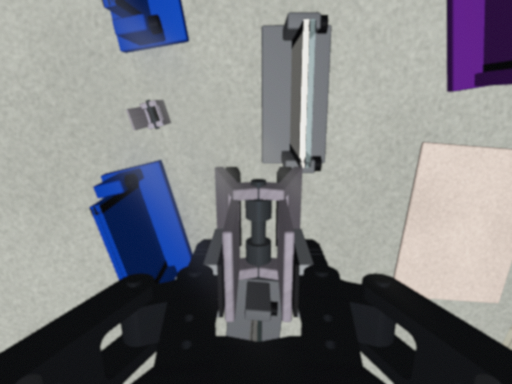

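```bash
python3 - <<'E'
import cv2
im=cv2.imread("pics/w7.png"); cv2.imwrite("pics/w7c.png",cv2.resize(im[0:180,255:340],None,fx=6,fy=6,interpolation=cv2.INTER_CUBIC)[:, :].copy()[0:1080:1][:600])
cv2.imwrite("pics/w7d.png",cv2.resize(im[95:185,255:340],None,fx=6,fy=6,interpolation=cv2.INTER_CUBIC))
E
```

```text
(no output)
```

View pics/w7c.png

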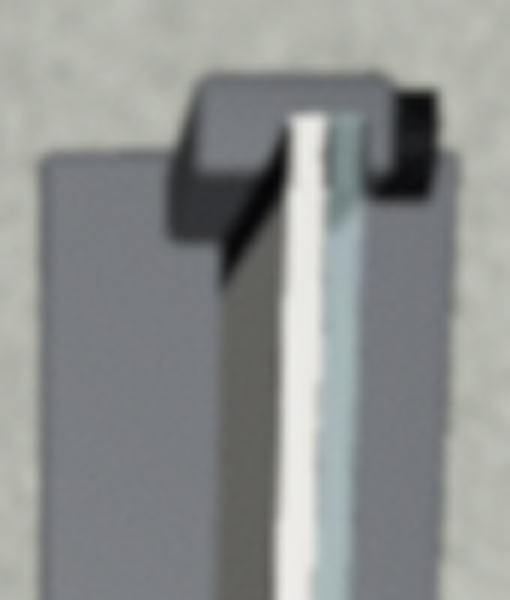

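View pics/w7d.png

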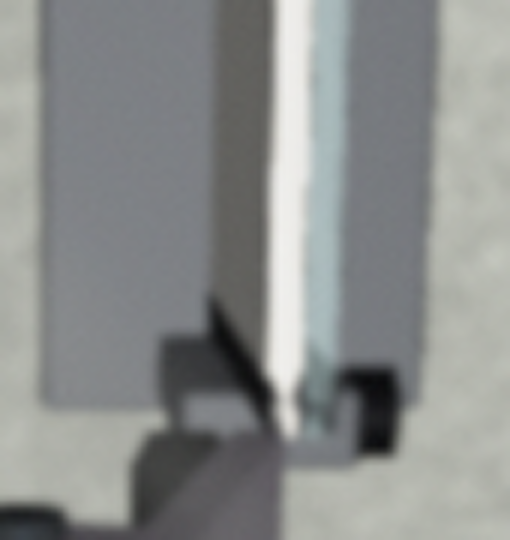

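```bash
python3 - <<'E'
from h import *
import pickle
np.set_printoptions(precision=4,suppress=True)
c=pickle.load(open("w7.pkl","rb"))
A=[atz(c,255+x/6,y/6,.11) for x,y in[(290,113),(366,115)]]
B=[atz(c,255+x/6,95+y/6,.11) for x,y in[(268,436),(331,436)]]
# pinned centre line mid rows too
C=[atz(c,255+x/6,y/6,.11) for x,y in[(276,590),(353,590)]]
D=[atz(c,255+x/6,95+y/6,.11) for x,y in[(268,200),(343,200)]]
print(A,B);fa,fb=np.mean(A,0),np.mean(B,0)
print("far",fa,"near",fb,"mid",(fa+fb)/2,"len",np.linalg.norm(fa-fb),"ang",np.degrees(np.arctan2(*(fa-fb)[1::-1])))
print(np.linalg.norm(A[0]-A[1]),np.linalg.norm(B[0]-B[1]))
print("C",np.mean(C,0),"D",np.mean(D,0))
d=np.mean(C,0)-np.mean(D,0);print(np.degrees(np.arctan2(d[1],d[0])))
m=(fa+fb)/2
for n in("scene","top"):
  k=env.calibration(n);print(n,proj(k,fa),proj(k,fb),proj(k,m))
need([m[0],m[1],.255],102.7)
E
```

```text
[array([0.5982, 0.2124, 0.11  ]), array([0.608 , 0.2144, 0.11  ])] [array([0.6264, 0.0961, 0.11  ]), array([0.6355, 0.0982, 0.11  ])]
far [0.6031 0.2134 0.11  ] near [0.6309 0.0971 0.11  ] mid [0.617  0.1553 0.11  ] len 0.1195504900382557 ang 103.47360352286485
0.009996066254393062 0.00931495801310737
C [0.6174 0.1548 0.11  ] D [0.6227 0.1306 0.11  ]
102.41448731800703
scene [314.4995 242.9489] [264.0648 208.5724] [288.6869 225.3549]
top [187.9153 199.2192] [233.0061 190.0479] [210.5187 194.6217]
clock 7.30 gap 0.0263 tcp [0.5941 0.0804 0.2515] yaw 102.93 z [-0.003 -0.001 -1.   ] F [-0.2 -1.2 -0.9]
need units dx,dy,dz: [ 3.389  1.952 -0.179] roll units: 0.038
```

```bash
python3 - <<'E'
import cv2
im=cv2.imread("pics/w7.png"); cv2.imwrite("pics/w7e.png",cv2.resize(im[160:330,195:320],None,fx=4.5,fy=4.5,interpolation=cv2.INTER_CUBIC)[:600])
E
```

```text
(no output)
```

View pics/w7e.png

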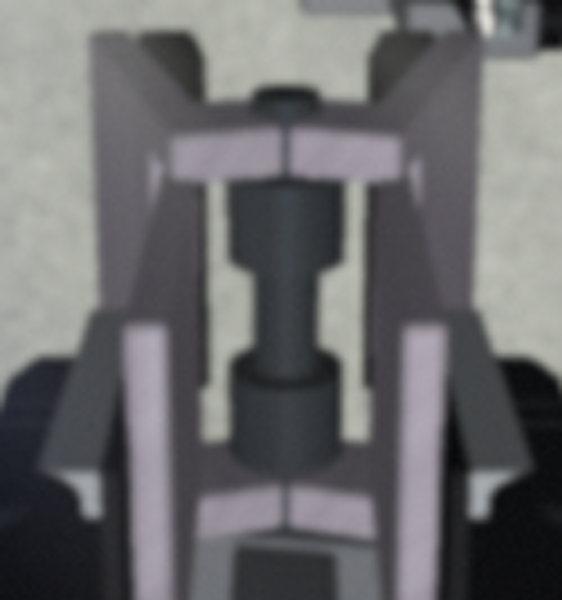

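```bash
python3 - <<'E'
from h import *
import pickle
np.set_printoptions(precision=4,suppress=True)
c=pickle.load(open("w7.pkl","rb"))
s,p,R=pose()
for dz in(-.010,-.005,0,.005,.010):
  z=p[2]-.0153+dz
  P=[R.T@(atz(c,258.6,v,z)-p) for v in(189.3,279.6)]
  print(dz,P[0],P[1],"mid",(P[0]+P[1])/2,"len",np.linalg.norm(P[0]-P[1]))
# handle tops near far edge row 325 -> far corner; z=pin+.048, handle half width 20mm
print(R.T@(atz(c,258.6,160+325/4.5,p[2]-.0153+.046)-p))
m=np.array([.617,.1553,p[2]]);print("cassette rel tool (mm)",1e3*(R.T@(m-p)))
E
```

```text
-0.01 [ 0.0206 -0.0012  0.0253] [-0.0337 -0.0011  0.0253] mid [-0.0065 -0.0012  0.0253] len 0.05428811309740983
-0.005 [ 0.022  -0.0012  0.0203] [-0.0307 -0.0011  0.0203] mid [-0.0043 -0.0012  0.0203] len 0.05266516054000243
0 [ 0.0234 -0.0012  0.0153] [-0.0276 -0.0011  0.0153] mid [-0.0021 -0.0012  0.0153] len 0.051042207982595
0.005 [ 0.0248 -0.0012  0.0103] [-0.0246 -0.0011  0.0103] mid [ 0.0001 -0.0012  0.0103] len 0.04941925542518758
0.01 [ 0.0262 -0.0013  0.0053] [-0.0216 -0.0011  0.0053] mid [ 0.0023 -0.0012  0.0053] len 0.04779630286778018
[ 0.0199 -0.0013 -0.0307]
cassette rel tool (mm) [67.8387 39.054  -0.1119]
```

```bash
python3 -m handwheel '[{"dx":0.6,"dy":0.4,"dz":0,"roll":-0.06},{"dx":0.8,"dy":0.5,"dz":0,"roll":0},{"dx":0.8,"dy":0.5,"dz":0,"roll":0},{"dx":0.7,"dy":0.4,"dz":0,"roll":0},{"dx":0.46,"dy":0.21,"dz":0,"roll":0},{"dx":0,"dy":0,"dz":0,"roll":0},{"dx":0,"dy":0,"dz":0,"roll":0},{"dx":0,"dy":0,"dz":0,"roll":0}]'
python3 - <<'E'
from h import *
import cv2,pickle
need([.617,.1553,.139],103.3)
im=env.read_camera("wrist");cv2.imwrite("pics/w8.png",im)
s=env.read_camera("scene");cv2.imwrite("pics/s8.png",cv2.resize(s[120:300,200:360],None,fx=3.3,fy=3.3,interpolation=cv2.INTER_CUBIC))
E
```

```text
clock: 7.97
tcp_pos: [0.6187, 0.1546, 0.2532]
orientation: [0.0, 0.621, 0.784, -0.0]
wrist_force: [-0.3, 0.0, -0.9]
finger_gap: 0.0263
clock 7.97 gap 0.0263 tcp [0.6187 0.1546 0.2532] yaw 103.17 z [-0.    -0.001 -1.   ] F [-0.3  0.  -0.9]
need units dx,dy,dz: [ 0.054 -0.073  5.71 ] roll units: -0.021
```

View pics/w8.png

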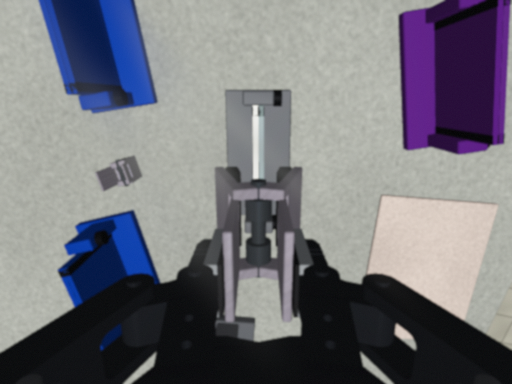

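View pics/s8.png

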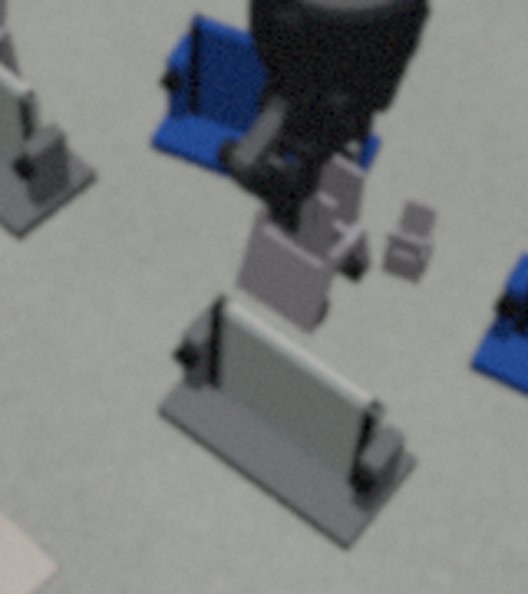

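In the wrist view the cassette edge runs vertically at column 258, in line with the clip centre at 258.6. The clip is aligned, so I'll descend.

```bash
python3 -m handwheel '[{"dx":0,"dy":0,"dz":0.5,"roll":0},{"dx":0,"dy":0,"dz":0.7,"roll":0},{"dx":0,"dy":0,"dz":0.7,"roll":0},{"dx":0,"dy":0,"dz":0.5,"roll":0},{"dx":0,"dy":0,"dz":0.3,"roll":0},{"dx":0,"dy":0,"dz":0,"roll":0},{"dx":0,"dy":0,"dz":0,"roll":0}]'
python3 - <<'E'
from h import *
import cv2
need([.6185,.155,.136],103.3)
im=env.read_camera("wrist");cv2.imwrite("pics/w9.png",im[60:330,150:370])
s=env.read_camera("scene");cv2.imwrite("pics/s9.png",cv2.resize(s[150:300,220:340],None,fx=4,fy=4,interpolation=cv2.INTER_CUBIC))
E
```

```text
clock: 8.65
tcp_pos: [0.6188, 0.1549, 0.199]
orientation: [-0.0, 0.621, 0.783, -0.0]
wrist_force: [0.3, -0.2, -1.8]
finger_gap: 0.0264
clock 8.65 gap 0.0264 tcp [0.6188 0.1549 0.199 ] yaw 103.16 z [-0.001 -0.    -1.   ] F [ 0.3 -0.2 -1.8]
need units dx,dy,dz: [ 0.006 -0.011  3.152] roll units: -0.023
```

View pics/w9.png

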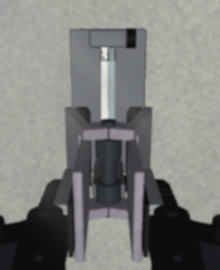

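View pics/s9.png

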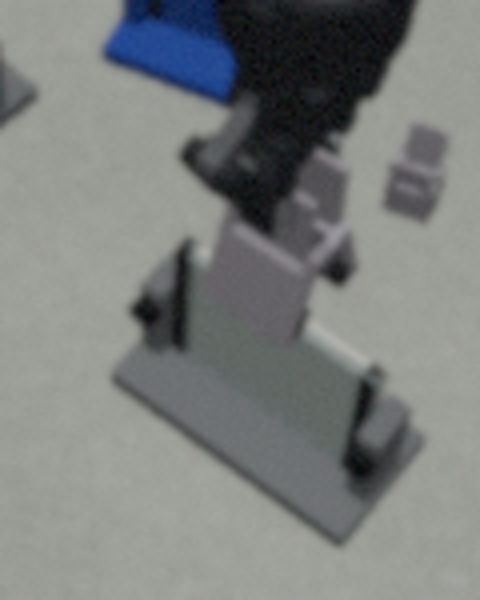

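```bash
python3 -m handwheel '[{"dx":0,"dy":0,"dz":0.5,"roll":0},{"dx":0,"dy":0,"dz":0.6,"roll":0},{"dx":0,"dy":0,"dz":0.5,"roll":0},{"dx":0,"dy":0,"dz":0.3,"roll":0},{"dx":0,"dy":0,"dz":0,"roll":0},{"dx":0,"dy":0,"dz":0,"roll":0}]'
python3 -m handwheel '[{"dx":0,"dy":0,"dz":0.4,"roll":0},{"dx":0,"dy":0,"dz":0.4,"roll":0},{"dx":0,"dy":0,"dz":0.4,"roll":0},{"dx":0,"dy":0,"dz":0,"roll":0},{"dx":0,"dy":0,"dz":0,"roll":0},{"dx":0,"dy":0,"dz":0,"roll":0}]'
python3 - <<'E'
from h import *
import cv2
need([.6185,.155,.136],103.3)
im=env.read_camera("wrist");cv2.imwrite("pics/w10.png",cv2.resize(im[60:330,150:370],None,fx=2.2,fy=2.2))
s=env.read_camera("scene");cv2.imwrite("pics/s10.png",cv2.resize(s[150:300,220:340],None,fx=4,fy=4,interpolation=cv2.INTER_CUBIC))
c=env.calibration("scene")
for z in(.11,.08): print(220,150,(proj(c,[.617,.1553,z])-[220,150])*4)
E
```

```text
clock: 9.25
tcp_pos: [0.6187, 0.1551, 0.1608]
orientation: [-0.0, 0.621, 0.784, -0.0]
wrist_force: [-0.1, -0.6, -1.2]
finger_gap: 0.0262
clock: 9.75
tcp_pos: [0.6187, 0.1551, 0.1369]
orientation: [-0.0, 0.621, 0.784, -0.0]
wrist_force: [0.8, -0.0, -1.0]
finger_gap: 0.0266
clock 9.75 gap 0.0266 tcp [0.6187 0.1551 0.1369] yaw 103.18 z [-0.001 -0.    -1.   ] F [ 0.8 -0.  -1. ]
need units dx,dy,dz: [-0.003 -0.011  0.047] roll units: -0.02
220 150 [274.83639463 301.47720251]
220 150 [270.72857983 332.73476863]
```

View pics/w10.png

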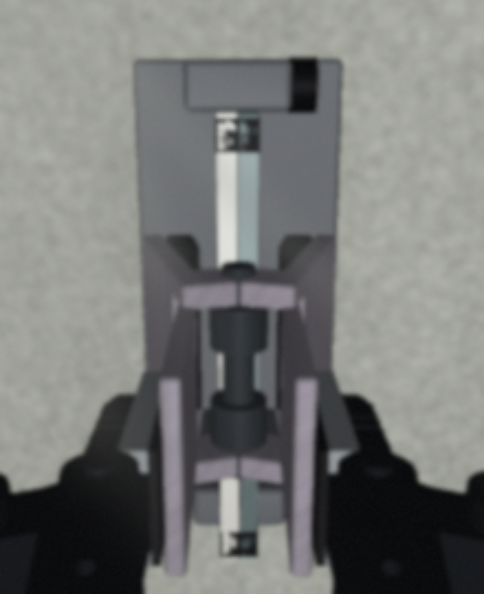

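View pics/s10.png

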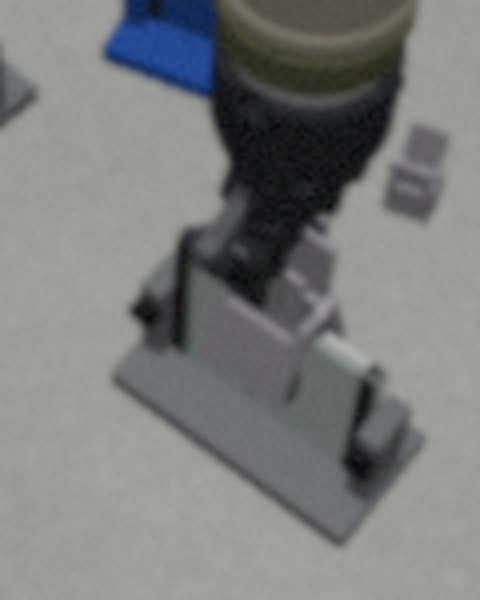

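```bash
python3 - <<'E'
from h import *
c=env.calibration("wrist");s,p,R=pose()
x=lambda v,z:1e3*(R.T@(atz(c,258.5,v,z)-p))[0]
print("plates",x(110,.11),x(313.2,.11),"mid",(x(110,.11)+x(313.2,.11))/2)
for z in(.122,.126):print("clip",x(189.5,z),x(279,z),"mid",(x(189.5,z)+x(279,z))/2)
E
```

```text
plates 61.14600625529678 -58.62160734799747 mid 1.2621994536496572
clip 22.67498694094316 -28.032108969447485 mid -2.6785610142521623
clip 23.803607121235302 -25.616588026206262 mid -0.90649045248548
```

```bash
python3 -m handwheel '[{"dx":0.08,"dy":0,"dz":0.15,"roll":0},{"dx":0,"dy":0,"dz":0,"roll":0},{"dx":0,"dy":0,"dz":0,"roll":0},{"dx":0,"dy":0,"dz":0,"roll":0}]'
python3 -m handwheel '[{"dx":0,"dy":0,"dz":0,"roll":0},{"dx":0,"dy":0,"dz":0,"roll":0},{"dx":0,"dy":0,"dz":0,"roll":0},{"dx":0,"dy":0,"dz":0,"roll":0},{"dx":0,"dy":0,"dz":0,"roll":0},{"dx":0,"dy":0,"dz":0,"roll":0},{"dx":0,"dy":0,"dz":0,"roll":0},{"dx":0,"dy":0,"dz":0,"roll":0}]' 0
python3 - <<'E'
from h import *
import cv2
need([.6185,.155,.136],103.3)
im=env.read_camera("wrist");cv2.imwrite("pics/w11.png",cv2.resize(im[60:330,130:390],None,fx=2.2,fy=2.2))
E
```

```text
clock: 10.18
tcp_pos: [0.6193, 0.1561, 0.1357]
orientation: [0.001, 0.621, 0.783, 0.0]
wrist_force: [-1.6, -3.0, 5.2]
finger_gap: 0.0267
clock: 10.85
tcp_pos: [0.6186, 0.1567, 0.1342]
orientation: [0.0, 0.621, 0.784, -0.0]
wrist_force: [-0.3, 0.4, 0.1]
finger_gap: 0.0857
clock 10.85 gap 0.0857 tcp [0.6186 0.1567 0.1342] yaw 103.18 z [-0. -0. -1.] F [-0.3  0.4  0.1]
need units dx,dy,dz: [-0.083 -0.025 -0.089] roll units: -0.02
```

View pics/w11.png

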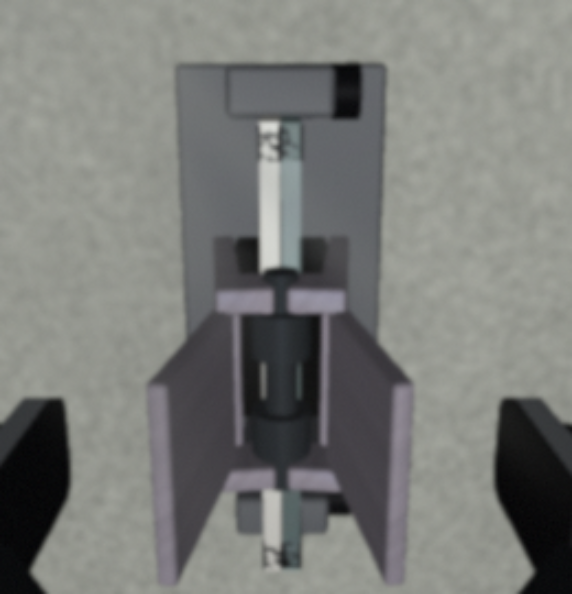

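The clip has closed symmetrically on both plates. Now I'll retreat straight up and check.

```bash
python3 -m handwheel '[{"dx":0,"dy":0,"dz":-0.4,"roll":0},{"dx":0,"dy":0,"dz":-0.8,"roll":0},{"dx":0,"dy":0,"dz":-1,"roll":0},{"dx":0,"dy":0,"dz":-1,"roll":0},{"dx":0,"dy":0,"dz":-1,"roll":0},{"dx":0,"dy":0,"dz":-1,"roll":0},{"dx":0,"dy":0,"dz":-1,"roll":0},{"dx":0,"dy":0,"dz":-0.5,"roll":0}]'
python3 -m handwheel '[{"dx":-1,"dy":-1,"dz":0,"roll":0},{"dx":-1,"dy":-1,"dz":0,"roll":0},{"dx":-1,"dy":-1,"dz":0,"roll":0},{"dx":-1,"dy":-1,"dz":0,"roll":0},{"dx":-0.5,"dy":-0.5,"dz":0,"roll":0},{"dx":0,"dy":0,"dz":0,"roll":0},{"dx":0,"dy":0,"dz":0,"roll":0},{"dx":0,"dy":0,"dz":0,"roll":0}]'
python3 - <<'E'
from h import *
import cv2,pickle
need([.6185,.155,.136],103.3)
pickle.dump(env.calibration("wrist"),open("w12.pkl","wb"))
im=env.read_camera("wrist");cv2.imwrite("pics/w12.png",im)
s=env.read_camera("scene");cv2.imwrite("pics/s12.png",cv2.resize(s[150:300,220:340],None,fx=4,fy=4,interpolation=cv2.INTER_CUBIC))
t=env.read_camera("top");cv2.imwrite("pics/t12.png",cv2.resize(t[150:280,160:280],None,fx=4.5,fy=4.5,interpolation=cv2.INTER_CUBIC))
E
```

```text
clock: 11.57
tcp_pos: [0.6194, 0.1568, 0.2719]
orientation: [0.002, 0.621, 0.784, 0.001]
wrist_force: [0.1, -0.2, 0.2]
finger_gap: 0.0855
clock: 12.23
tcp_pos: [0.5521, 0.049, 0.2684]
orientation: [0.0, 0.621, 0.784, 0.0]
wrist_force: [-0.2, -0.2, 0.1]
finger_gap: 0.0852
clock 12.23 gap 0.0852 tcp [0.5521 0.049  0.2684] yaw 103.19 z [ 0.001  0.    -1.   ] F [-0.2 -0.2  0.1]
need units dx,dy,dz: [4.4   4.436 6.623] roll units: -0.019
```

View pics/w12.png

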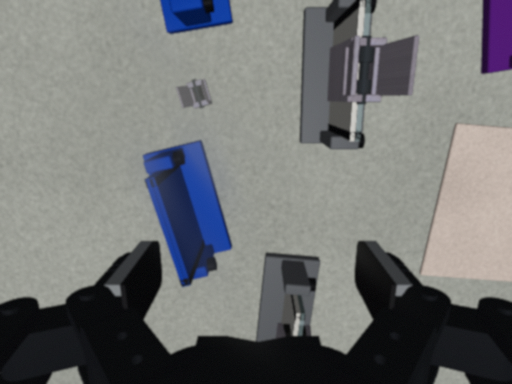

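View pics/s12.png

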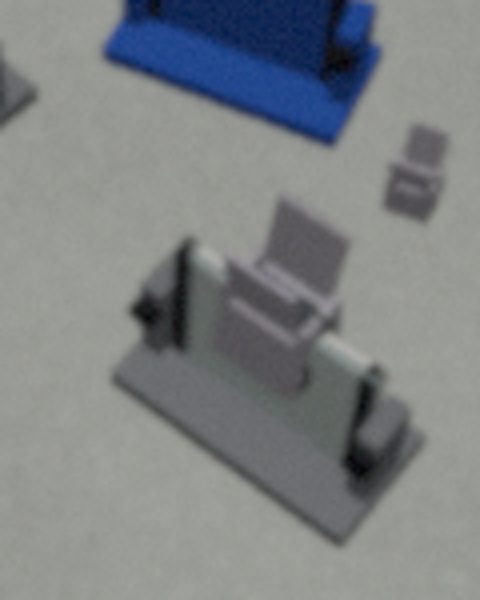

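View pics/t12.png

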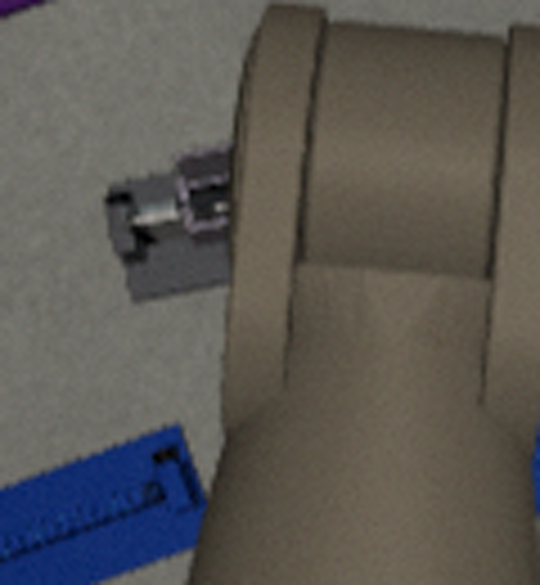

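```bash
python3 - <<'E'
from h import *
import pickle,cv2
c=pickle.load(open("w12.pkl","rb"))
print("exp handle-top mid",proj(c,[.617,.1553,.168]),"pin",proj(c,[.617,.1553,.12]))
im=cv2.imread("pics/w12.png");cv2.imwrite("pics/w12c.png",cv2.resize(im[0:155,290:430],None,fx=3.8,fy=3.8,interpolation=cv2.INTER_CUBIC))
E
```

```text
exp handle-top mid [385.31448172  65.98075827] pin [363.80888317  71.33640184]
```

View pics/w12c.png

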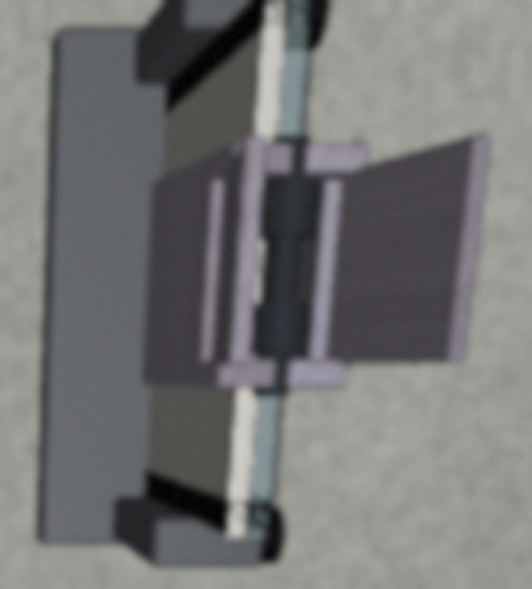

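The midpoint of the handle tops measures (384.7, 65.8) in the image. A clip standing upright and centred should give (385.3, 66.0), so it is well placed. The robot is clear and the small clip hasn't moved.

```bash
python3 -c "
from workcell import env
print(env.hand_in(), env.get_state()['clock'])"
```

```text
the job is handed in; nothing more can be done
the job is handed in; nothing more can be done
```

The larger clip is on the bare cassette, and I handed the job in at about 12.4 s of the 35 s allowed.

I pinched the clip open, lowered it over the middle of the cassette's top edge and let it close. Then I backed the arm well clear.

**Last checks:**
- **Upright and centred:** the handle tops sit within about 1 px of where an upright, centred clip would put them. The clip is in line with the edge and closed on both plates.
- **Depth:** the jaws reach roughly 40 mm down over the edge. On the last 3 mm of lowering I read about 5 N of contact, and the arm stopped about 2 mm short. The clip probably bottomed on the edge there.
- **Other objects:** the small clip and the other cassette look undisturbed. The top camera's view was partly blocked by the arm, so I judged this from the scene and wrist cameras.

**Disagreement:** the wrist camera's calibration and the visible fingers differed sideways by about 1–2 mm. I worked from positions relative to the clip in the image, and the jaws had about 9 mm of clearance each side.

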